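Peel the stuck cover off the seal tray and show it over the light pad

ROBOT

A 7-joint arm with a two-finger parallel gripper is mounted at the origin on the work surface. World frame = base frame: x ahead of the robot, y to its left, z up, the work surface at z = 0. Lengths are in m, angles in rad, forces in N, time in s.
With the tool pointing down it reaches from about 0.425 to 0.875 m from the base axis. Payload 4.7 kg.
Tool frame: the origin (TCP) lies midway between the tips of the shut fingers; the grasp point (between the pads) lies 19 mm behind it; z points along the fingers, y is the line along which they close (so a half turn about z gives the same grasp; the last joint's range is limited). The gripper opens to 87 mm and grips with 3 to 60 N. Pads are 19 mm wide; open, the fingers measure 117 mm over their backs; the gripper's body (75 mm by 190 mm) begins 51 mm behind the grasp point.
Start: joints at [-1.335, 0.321, -0.07, 1.45, 0.023, 1.371, -0.057], TCP at [0.143, 0.634, 0.223] pointing down, gripper open.
Joint ranges: [-2.86, 2.86], [-0.3, 2.09], [-1.38, 1.24], [0.06, 2.45], [-1.56, 4.7], [0.09, 2.05], [-2.69, 2.69]. Speed limits (rad/s): [2.57, 2.57, 3.14, 3.14, 3.14, 3.14, 3.14].

INTERFACE

Orientations are given as a rotation vector (axis times angle).
In Python, from bench import ctrl, get_image, calibration gives the robot as it stands.
- The arm moves only by the tool apply_moves, never from a script. Its arguments are lists of equal length, an entry for each row: "dp": the shift along the tool's x, y, z in m, a list of three; "twist": the turn, a rotation vector about the tool's x, y, z in rad, a list of three; "fingers": the closure, from 0 (fully open) to 1 (shut). In form: {"dp": [[dx, dy, dz], ...], "twist": [[ax, ay, az], ...], "fingers": [fingers, ...]}. A call has 1 to 10 rows; each row shifts and turns the commanded pose from where the row before left it, along the tool's axes as they then stand; what a row does not reach is not made up. A row lasts 1/10 s, in which the tool goes at most 50 mm and 8.59 degrees, less where a joint would pass 70% of its speed; a pose out of reach is approached as far as the arm can. A call is refused whole if a number of a shift passes 0.05 or a number of a turn 0.15, either way. A call with a gripper value outside its range is refused whole. The fingers move at their own pace and stop on an object; "newtons" is the grip in N (left out, the last holds). Time passes only in rows, so rows that do not move let the fingers close. It gives the time, the measured TCP pose, the force, the opening and the grip force at its end, in the units of the state.
- ctrl.get_state(): the state, without advancing time (a new reading comes with each control period).
- get_image(name): name is "side" or "top"; returns the picture (400x640x3 uint8, red, green, blue); there is no depth.
- calibration(name): a dict with "fx", "fy", "cx", "cy" (pixels), "k1" (the pictures are not rectified: a ray, as slopes to the right and down, at radius r is drawn at 1 + k1 r^2 times it, then the intrinsics apply), "eye" and "attitude" of the camera in the world. Camera axes: x right, y up, looking along -z (the intrinsics and any distortion apply to the point x, -y, -z); pixel columns grow to the right and rows downward; lengths in m; the calibration is good to about 2 mm. A picture is of the moment at which its call begins. calibration takes no time and is no camera call.
- ctrl.close_job(): hands the job in; it is judged then, once.
The state is a dict: "time": time; "joint_positions": joint angles; "qd": joint speeds; "joint_torque": joint torques, N m; "position": TCP position; "tool_rot": TCP orientation; "ft_force": force on the tool from outside, world axes, zero at the start; "torque": the same for the moment, N m; "grip_width": opening from 0.0 (shut) to 1.0 (fully open); "grip_force": force on a finger pad.
Only numpy, scipy, OpenCV 4.12 (cv2) and the standard library are available. Lean on these libraries where they do the work, as an engineer would, in place of code of your own. Each camera call takes 0.05 s, during which the arm holds its last target. There are 200 camera calls.

TASK

Pull the sprung retainer slide out until its carriage lines up with the red line and leave it there, then take the blue cover by its yellow tab and lift that corner first, the far edge still resting on the tray, so that the cover peels off and the white seal tray stays seated in its nest. Carry the cover to the light pad and finish holding it there in the gripper, still, level and right way up, centred over the pad and about 12 cm above it. Leave everything else on the bench alone.

Things in the scene. Friction and masses are not known exactly. Their poses are not given: they have to be found in the camera images.
- nest: green holder bolted to the bench, plate 196 x 146 x 10 mm, low lips round the seal tray. Origin: centre of its underside. Its x is the stack's long axis, from the near edge (the cover's yellow tab) to the far edge; a dark steel rail (46 mm wide in x, top 34 mm above the bench) on its -y side carries the retainer slide. Turned up to about 20 degrees.
- retainer (a joint): travel (m) of the aluminium retainer along the nest's -y: 0 fully in, its finger (24 mm wide, 6 mm thick) reaching 14 mm over the cover's -y rim, 2 mm above it, so the cover cannot rise; end stop 0.055. Carriage at the red line: 0.040. Light return spring (0.5 N at 0, 1.5 N at 0.040) and 3.5 N friction brake: about 5 N pulls it, and it stays where let go. Starts at 0 to 0.008.
- knob (a point): point on the retainer's black upright knob (16 mm in nest x, 14 mm in nest y, 38 mm tall, top 85 mm above the bench); the point is 14 mm below the knob's top, on its centre line, 71 mm above the bench; the carriage and its finger top out at 47 mm; moves with the slide; axes as the nest's.
- red_line (a point): middle of the red line across the rail, 35 mm above the bench. The retainer is on it (0.040) when the outer (-y) edge of its aluminium carriage is level with it; the carriage is 34 x 34 mm, centred under the knob.
- seal_tray: loose white tray, 156 x 106 x 26 mm, walls 4 mm, 300 g, two orange seals fixed in it; stands on the nest's plate, 10 mm above the bench, 2 mm play to the lips. Origin: centre of its underside; axes as the nest's. Sprung rubber pads inside both long walls, 28 mm from the cover's far edge, press on it (about 3.5 N each side): lifted straight up, the cover drags the tray along.
- cover: loose blue formed cover nested in the seal tray, 100 g: rim 160 x 110 mm, 3 mm thick, resting on the tray's rim; a recessed pan 128 x 84 mm (its middle 6 mm towards the near edge) hangs 14 mm below the rim's underside. Origin: centre of the rim's underside (36 mm above the bench when seated); x to the far edge, z up.
- tab (a point): grip point of the cover's upright yellow pull tab at the near left corner: a fin 26 mm long (cover x), 8 mm thick (cover y), top 30 mm above the rim's underside, rim's top 3 mm above it. The point lies at cover x -75, y +35, z +22 mm; axes as the cover's.
- near_corner (a point): foot of the tab at the level of the rim's underside, at cover x -75, y +35, z 0 mm.
- far_edge (a point): middle of the cover's far edge, at cover x +80, y 0, z 0 mm (rim's underside). Raised by the near corner, the cover turns about this edge (which rests on the tray's far rim), leaves the rubber pads at about 12 degrees and is quite free by 20.
- light_pad: flat inspection light pad fixed on the bench, 200 x 160 mm, 12 mm thick, grey frame with a bright white face. Origin: centre of its underside.
- pad_centre (a point): centre of the light pad's top face, 12 mm above the bench.
- loupe: green glass loupe with black rims, 52 mm across, 36 mm high. Origin: centre of underside. Leave alone.
- hex_key: black steel hex key, 8 mm thick, 110 mm long arm along its x from the origin, 35 mm short arm to +y at the end. Leave alone.
- dish: white porcelain dish, 90 mm across, 22 mm high. Origin: centre of underside. Leave alone.
- seal_a: loose orange bucket seal, 60 mm across, 8 mm high. Leave alone.
- seal_b: loose orange bucket seal, like the other. Leave alone.

How it is judged:
On the way, in this order (a step that is already met when the one before it is completed fails the run):
1. the retainer is pulled out to the red line (34 to 46 mm) with the cover still seated (value of joint retainer between 0.034 and 0.046 m and z of near_corner in the frame of seal_tray below 0.034 m), for 0.3 s.
2. the tab corner is lifted 15 mm or more while the far edge still rests on the tray (within 10 mm) (z of near_corner in the frame of seal_tray above 0.041 m and z of far_edge in the frame of seal_tray between 0.016 and 0.036 m), for 0.1 s.
At the end, for the whole second after the job is handed in: Fingers hold the cover clear of tray and pad, still, upright, level within 0.2 rad, origin within 40 mm of the pad centre from above and 80-170 mm over the pad; seal tray flat in the nest (within 10 mm of its middle, at most 4 mm up); retainer 34-46 mm out (horizontal distance between cover and pad_centre below 0.04 m and height (world z) of cover between 0.092 and 0.182 m and angle between cover's own z axis and vertical below 0.2 rad and linear speed of cover below 0.03 m/s and contact force between cover and the fingers above 1 N and contact force between cover and seal_tray below 0.1 N and contact force between cover and light_pad below 0.1 N and horizontal distance between seal_tray and nest below 0.01 m and height (world z) of seal_tray below 0.014 m and angle between seal_tray's own z axis and vertical below 0.05 rad and value of joint retainer between 0.034 and 0.046 m); the arm keeps its last pose, push and grip.
It fails at once if the seal tray is lifted or tipped out of the nest (height (world z) of seal_tray above 0.022 m or angle between seal_tray's own z axis and vertical above 0.15 rad).
It fails at once if a bystander is moved more than 30 mm (distance of any of loupe, hex_key, dish, seal_a, seal_b from where it was at the start of the episode above 0.03 m).
It also fails if it takes over 54 s, if anything falls off the work surface, if the arm or the gripper's body presses on something with over 40 N, if the wrist force passes 120 N, or if a joint passes its speed limit or range.

## Working session

There is one attempt and no reset: what is moved stays moved. The work goes in short steps, Python scripts to look and compute and a tool call to move; the robot and the scene stay as the last step left them, time stands still between calls to the robot, and variables do not carry over. Pictures are saved under pics/ and viewed, at most 13 in all, crops included, and the job is handed in when it is done.

Besides the shell and the picture viewer there is one more tool, called after "Emit:" by a JSON object that holds its "fn" and its "kwargs". apply_moves: Moves the arm, as the interface text tells. Its arguments: {"type":"object","properties":{"dp":{"type":"array"},"twist":{"type":"array"},"fingers":{"type":"array"},"newtons":{"type":"number"}},"required":["dp","twist","fingers"]}

```bash
mkdir -p pics; python3 - <<'E'
from bench import ctrl,get_image,calibration
import cv2
for n in("side","top"):
    im=get_image(n); cv2.imwrite(f"pics/{n}0.png",im[:,:,::-1]); print(n,calibration(n))
print(ctrl.get_state())
E
```

```text
side {'fx': 390.1681275670078, 'fy': 390.1681275670078, 'cx': 329.33016406183873, 'cy': 200.2408256445587, 'k1': -0.045579785423498956, 'eye': array([ 0.10078872, -0.59617582,  0.89487806]), 'attitude': array([ 0.69520488, -0.23462996, -0.62238671])}
top {'fx': 484.28438185774417, 'fy': 484.28438185774417, 'cx': 319.8765916181861, 'cy': 201.35408551056705, 'k1': 0.020400776698548017, 'eye': array([ 0.28720582, -0.00987479,  1.59834   ]), 'attitude': array([ 0.10930325, -0.11574558, -1.57646655])}
{'time': 0.1, 'joint_positions': array([-1.334887  ,  0.32173879, -0.07010277,  1.45154386,  0.02262131,
        1.37077422, -0.05691272]), 'qd': array([ 7.55505636e-04, -2.21236076e-03, -1.36523389e-03, -3.60941055e-03,
        1.00712613e-03, -7.52978655e-06, -1.24655913e-03]), 'joint_torque': array([-1.77275301e-04, -4.92569554e+01, -4.05748654e-01, -3.13399744e+01,
       -6.42601401e-02,  3.94399278e-02,  1.03687812e-04]), 'position': array([0.14293392, 0.63359558, 0.22158216]), 'tool_rot': array([-3.47637899e-01, -3.12221844e+00,  2.63130730e-03]), 'ft_force': array([-0.57763942,  0.429537  , -0.67888597]), 'torque': array([ 0.03372846,  0.00840074, -0.0291592 ]), 'grip_force': 0.0, 'grip_width': 1.0018989914578114}
```

View pics/side0.png

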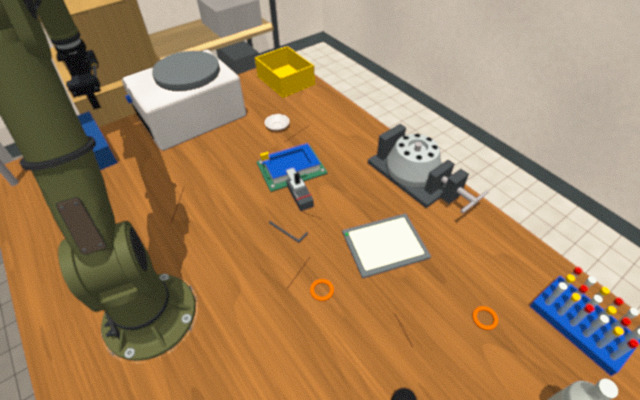

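View pics/top0.png

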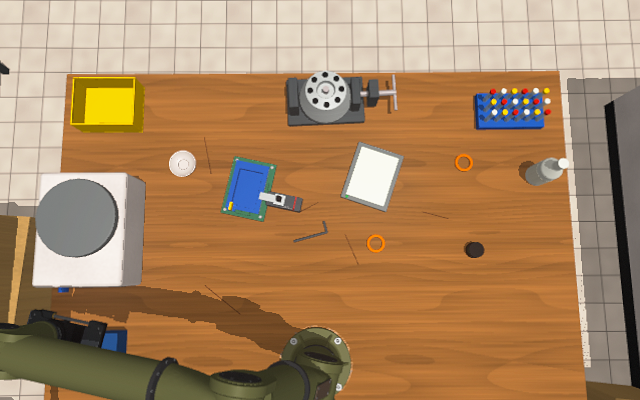

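```bash
cat > h.py <<'E'
import numpy as np,cv2
from bench import calibration
from scipy.spatial.transform import Rotation as R
def crop(src,x,y,w,h,s,out):
    im=cv2.imread(src)[y:y+h,x:x+w]; im=cv2.resize(im,None,fx=s,fy=s,interpolation=cv2.INTER_CUBIC)
    for i in range(0,w,10): cv2.putText(im,str(x+i),(i*s,8),0,.3,(255,255,255),1); cv2.line(im,(i*s,10),(i*s,14),(255,255,255),1)
    for i in range(10,h,10): cv2.putText(im,str(y+i),(0,i*s+4),0,.3,(255,255,255),1); cv2.line(im,(20,i*s),(24,i*s),(255,255,255),1)
    cv2.imwrite(out,im)
def K(c): return np.array([[c['fx'],0,c['cx']],[0,c['fy'],c['cy']],[0,0,1]]),np.array([c['k1'],0,0,0,0.])
def ray(n,uv):
    c=calibration(n);k,d=K(c)
    p=cv2.undistortPoints(np.array([[uv]],float),k,d)[0,0]
    v=R.from_rotvec(c['attitude']).apply([p[0],-p[1],-1]); return c['eye'],v/np.linalg.norm(v)
def atz(n,uv,z):
    e,v=ray(n,uv); return e+v*(z-e[2])/v[2]
def tri(uvs,uvt):
    A=np.zeros((3,3));b=np.zeros(3)
    for n,uv in(("side",uvs),("top",uvt)):
        e,v=ray(n,uv);P=np.eye(3)-np.outer(v,v);A+=P;b+=P@e
    return np.linalg.solve(A,b)
def proj(n,P):
    c=calibration(n);k,d=K(c)
    q=R.from_rotvec(c['attitude']).inv().apply(np.atleast_2d(P)-c['eye'])*[1,-1,-1]
    return cv2.projectPoints(q,np.zeros(3),np.zeros(3),k,d)[0][:,0]
E
python3 -c "
from h import *
crop('pics/top0.png',215,145,95,75,8,'pics/tc.png')
crop('pics/side0.png',245,135,90,75,8,'pics/sc.png')"
```

```text
(no output)
```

View pics/tc.png

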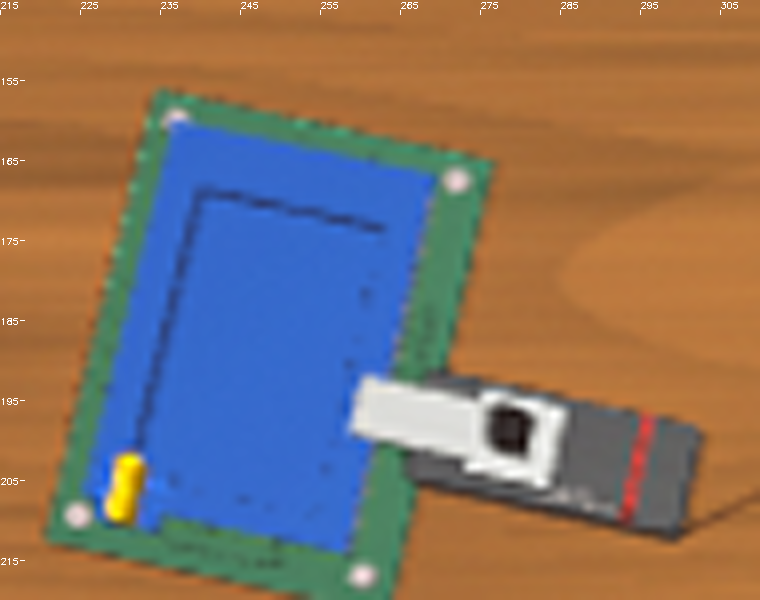

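View pics/sc.png

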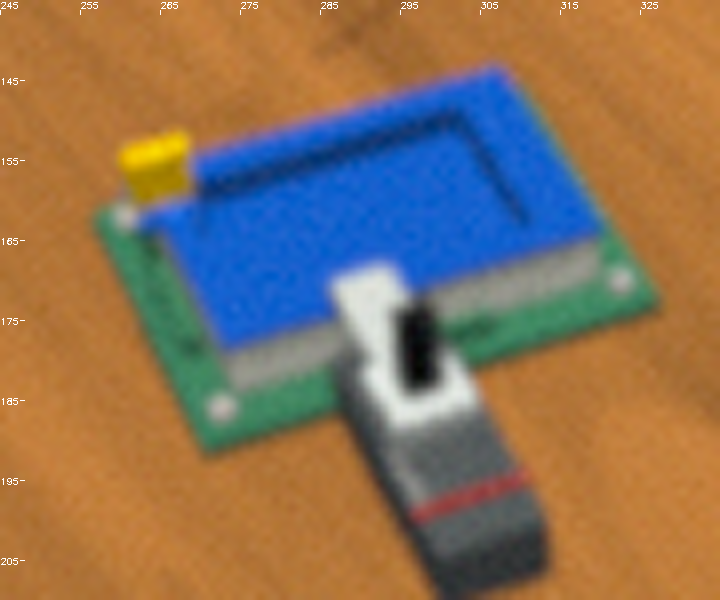

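The top crop shows the tab top at about (230.6, 206), the knob top at (278.8, 198.8) and the red line's middle at (294.6, 203.5). The side crop has the tab at (264.4, 153.4), the knob at (297.4, 172.5) and the red line's ends at (296.9, 199.5) and (310.9, 194.4). The finger is over the rim, so the slide is in.

```bash
cat > fit.py <<'E'
from h import *
from scipy.optimize import least_squares
# local nest coords -> pixels
T=[((98,73,10),(234.6,156.3)),((98,-73,10),(276.9,165.3)),((-98,73,10),(220.6,212.8)),((80,55,39),(236.5,160.3)),((80,-55,39),(269.8,167.1)),((-80,-55,39),(258.8,214.1)),((-75,35,66),(230.6,206))]
S=[((-98,73,10),(257.1,162.75)),((-98,-73,10),(270.9,191.9)),((98,-73,10),(327.5,172.25)),((80,55,39),(307.5,143.5)),((80,-55,39),(320,164.4)),((-80,-55,39),(272.75,178.4)),((-75,35,66),(264.4,153.4))]
def W(p,L):
    L=np.atleast_2d(L)/1000.; c,s=np.cos(p[2]),np.sin(p[2])
    return np.c_[p[0]+c*L[:,0]-s*L[:,1],p[1]+s*L[:,0]+c*L[:,1],L[:,2]+p[3]]
def res(p): return np.concatenate([(proj(n,W(p,[l for l,_ in D]))-[u for _,u in D]).ravel() for n,D in(("top",T),("side",S))])
if __name__=="__main__":
    r=least_squares(res,[.4,.25,0,0]);p=r.x
    print(p,np.round(res(p).reshape(-1,2),1).tolist())
    tab=tri((264.4,153.4),(230.6,206)); knob=tri((297.4,172.5),(278.8,198.8)); red=tri((303.9,197),(294.6,203.5))
    Rm=lambda P:np.array([[np.cos(p[2]),np.sin(p[2])],[-np.sin(p[2]),np.cos(p[2])]])@(np.asarray(P)[:2]-p[:2])
    for n,P in(("tab",tab),("knob",knob),("red",red),("knobT",atz("top",(278.8,198.8),.085)),("redT",atz("top",(294.6,203.5),.035)),
      ("edgeT",atz("top",(284.65,200.9),.047))): print(n,P.round(4),"local",Rm(P).round(4))
    print("tabfit",W(p,(-75,35,66)))
    im=cv2.imread("pics/top0.png").astype(int); m=(im.min(2)>225).astype(np.uint8); m[:, :330]=0;m[:,420:]=0;m[:120]=0;m[220:]=0
    n,l,st,c=cv2.connectedComponentsWithStats(m);i=1+st[1:,4].argmax();rr=cv2.minAreaRect(np.argwhere(l==i)[:,::-1].astype(np.float32));print(rr)
    print("pad",atz("top",rr[0],.012)); b=cv2.boxPoints(rr);print([atz("top",q,.012).round(3)[:2] for q in b])
E
python3 fit.py
```

```text
[ 0.56326046  0.21797695 -0.21649033 -0.00590249] [[0.0, -0.6], [0.1, -0.8], [0.3, -0.6], [0.7, -0.4], [-0.1, -0.4], [0.0, -0.2], [0.1, -0.4], [-1.3, -0.7], [-0.7, -0.6], [-0.0, 0.3], [-0.8, 0.3], [-0.0, -0.2], [-0.0, 0.8], [-0.5, 1.1]]
tab [0.4973 0.2671 0.0651] local [-0.075   0.0338]
knob [0.5172 0.1106 0.0904] local [-0.022  -0.1148]
red [0.5079 0.0648 0.0306] local [-0.0212 -0.1615]
knobT [0.5145 0.1126 0.085 ] local [-0.025  -0.1134]
redT [0.5061 0.0651 0.035 ] local [-0.023  -0.1616]
edgeT [0.5132 0.0967 0.047 ] local [-0.0229 -0.1292]
tabfit [[0.49752928 0.26827019 0.06009751]]
((372.0500183105469, 175.84999084472656), (38.57978057861328, 49.01530075073242), 18.434947967529297)
pad [ 0.60026177 -0.19216398  0.012     ]
[array([ 0.543, -0.104]), array([ 0.701, -0.159]), array([ 0.658, -0.281]), array([ 0.501, -0.225])]
```

Emit:
{"fn": "apply_moves", "kwargs": {"dp": [[0, 0, -0.04], [0, 0, -0.04], [0, -0.04, 0], [0, -0.04, 0], [-0.03, -0.025, 0], [-0.03, -0.025, 0], [-0.03, -0.025, 0], [-0.03, -0.025, 0], [-0.03, -0.025, 0], [-0.03, -0.025, 0]], "twist": [[0, 0, 0], [0, 0, 0], [0, 0, 0], [0, 0, 0], [0, 0, 0], [0, 0, 0], [0, 0, 0], [0, 0, 0], [0, 0, 0], [0, 0, 0]], "fingers": [0, 0, 0, 0, 0, 0, 0, 0, 0, 0], "newtons": 30}}

```text
time: 1.1
position: [0.2687, 0.3685, 0.3023]
tool_rot: [-0.348, -3.122, 0.0]
ft_force: [1.3, -0.6, -0.2]
grip_width: 1.001
grip_force: 0.0
```

```bash
cat > d.py <<'E'
import sys,numpy as np
from bench import ctrl
from scipy.spatial.transform import Rotation as R
s=ctrl.get_state();r=R.from_rotvec(s['tool_rot']);g=np.array(eval(sys.argv[1]))
print('t',s['time'],'pos',s['position'].round(4),'f',s['ft_force'].round(2),'w',round(s['grip_width']*87,1),s['grip_force'])
print('tool delta',r.inv().apply(g-s['position']).round(4),'axes',r.as_matrix().T.round(3).tolist())
# twist to reach tool x=-nest x, tool y = nest y, down
y=float(sys.argv[2]) if len(sys.argv)>2 else -.2165
G=R.from_matrix(np.array([[-np.cos(y),-np.sin(y),0],[-np.sin(y),np.cos(y),0],[0,0,-1]]))
print('twist',(r.inv()*G).as_rotvec().round(4),'q',s['joint_positions'].round(2))
E
python3 d.py "[.5155,.1118,.058]"
```

```text
t 1.1 pos [0.2687 0.3685 0.3023] f [ 1.27 -0.61 -0.19] w 87.0 0.0
tool delta [-0.2973 -0.1961  0.2443] axes [[-0.976, 0.22, 0.0], [0.22, 0.976, -0.0], [-0.0, -0.0, -1.0]]
twist [-0.0002 -0.0002 -0.0052] q [-1.12 -0.13  0.11  1.78  0.01  1.49  0.34]
```

Emit:
{"fn": "apply_moves", "kwargs": {"dp": [[-0.037, -0.024, 0.01], [-0.037, -0.024, 0.01], [-0.037, -0.024, 0.01], [-0.037, -0.024, 0.01], [-0.037, -0.024, 0.02], [-0.037, -0.024, 0.02], [-0.037, -0.024, 0.02], [-0.038, -0.028, 0.02], [0, 0, 0.02], [0, 0, 0]], "twist": [[0, 0, 0], [0, 0, 0], [0, 0, 0], [0, 0, 0], [0, 0, 0], [0, 0, 0], [0, 0, 0], [0, 0, 0], [0, 0, 0], [0, 0, 0]], "fingers": [0, 0, 0, 0, 0, 0, 0, 0, 0, 0]}}

```text
time: 2.1
position: [0.5121, 0.1125, 0.16]
tool_rot: [-0.352, -3.116, 0.005]
ft_force: [-0.7, 0.3, -0.6]
grip_width: 0.998
grip_force: 0.0
```

```bash
python3 d.py "[.5155,.1118,.058]"; python3 - <<'E'
from bench import get_image
from h import *
cv2.imwrite("pics/side1.png",get_image("side")[:,:,::-1])
crop("pics/side1.png",240,100,100,75,8,"pics/s1c.png")
E
```

```text
t 2.1 pos [0.5121 0.1125 0.16  ] f [-0.72  0.31 -0.56] w 86.8 0.0
tool delta [-0.004   0.0005  0.102 ] axes [[-0.975, 0.223, 0.005], [0.223, 0.975, -0.004], [-0.006, -0.003, -1.0]]
twist [-0.0039 -0.0049 -0.0085] q [-0.79  0.1   0.55  1.86 -0.06  1.2   1.13]
```

View pics/s1c.png

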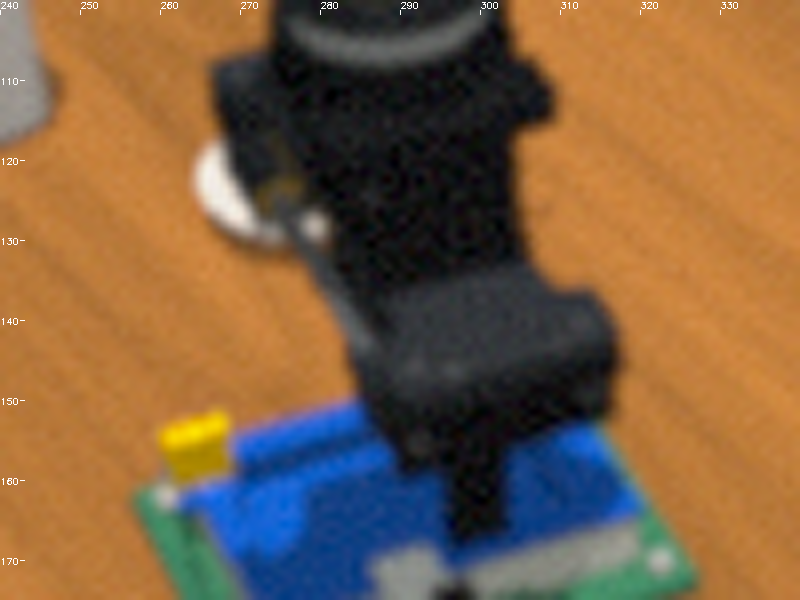

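The gripper hangs over the knob (black at about (296, 173)); its near finger is visible at (298, 163). Descending.

Emit:
{"fn": "apply_moves", "kwargs": {"dp": [[-0.002, 0, 0.025], [-0.002, 0, 0.025], [0, 0, 0.025], [0, 0, 0.015], [0, 0, 0.012], [0, 0, 0]], "twist": [[0, 0, -0.008], [0, 0, 0], [0, 0, 0], [0, 0, 0], [0, 0, 0], [0, 0, 0]], "fingers": [0, 0, 0, 0, 0.3, 0.5]}}

```text
time: 2.75
position: [0.5169, 0.1142, 0.0603]
tool_rot: [-0.333, -3.122, 0.001]
ft_force: [0.9, -0.1, 0.9]
grip_width: 0.897
grip_force: 0.0
```

```bash
python3 d.py "[.5155,.1118,.058]"; python3 - <<'E'
from bench import get_image
from h import *
cv2.imwrite("pics/t2.png",get_image("top")[:,:,::-1]);cv2.imwrite("pics/s2.png",get_image("side")[:,:,::-1])
crop("pics/t2.png",255,170,50,50,8,"pics/t2c.png");crop("pics/s2.png",270,150,50,50,8,"pics/s2c.png")
cv2.imwrite("pics/c2.png",np.hstack([cv2.imread("pics/t2c.png"),cv2.imread("pics/s2c.png")]))
E
```

```text
t 2.75 pos [0.5169 0.1142 0.0603] f [ 0.86 -0.15  0.89] w 78.0 0.0
tool delta [ 0.0009 -0.0026  0.0023] axes [[-0.977, 0.211, 0.002], [0.211, 0.977, -0.001], [-0.002, -0.0, -1.0]]
twist [-0.0007 -0.0015  0.0039] q [-0.76  0.23  0.54  1.95 -0.14  1.    1.21]
```

View pics/c2.png

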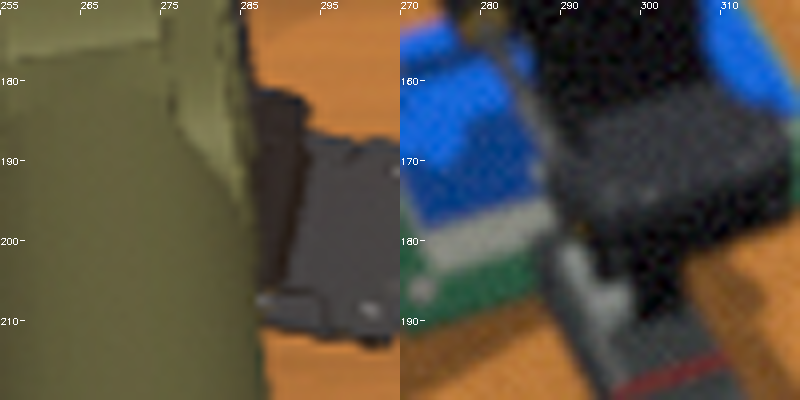

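The arm hides the knob from above. In the side view the near finger (302, 187) stands over the carriage, outboard of the knob. Closing: a stop at about 14 mm will confirm it is held.

Emit:
{"fn": "apply_moves", "kwargs": {"dp": [[0, -0.0025, 0], [0, 0, 0], [0, 0, 0], [0, 0, 0], [0, 0, 0], [0, 0, 0]], "twist": [[0, 0, 0], [0, 0, 0], [0, 0, 0], [0, 0, 0], [0, 0, 0], [0, 0, 0]], "fingers": [0.7, 0.8, 1, 1, 1, 1]}}

```text
time: 3.45
position: [0.5173, 0.1113, 0.0611]
tool_rot: [0.335, 3.124, 0.0]
ft_force: [0.0, -0.4, -0.6]
grip_width: 0.262
grip_force: 0.0
```

```bash
python3 d.py "[.5155,.1118,.058]"
```

```text
t 3.45 pos [0.5173 0.1113 0.0611] f [ 0.01 -0.41 -0.6 ] w 22.8 0.0
tool delta [0.0018 0.0002 0.0031] axes [[-0.977, 0.212, -0.0], [0.212, 0.977, 0.0], [0.0, 0.0, -1.0]]
twist [0.0001 0.0001 0.0029] q [-0.75  0.23  0.55  1.95 -0.14  1.    1.21]
```

Emit:
{"fn": "apply_moves", "kwargs": {"dp": [[0, 0, 0], [0, 0, 0], [0, 0, 0]], "twist": [[0, 0, 0], [0, 0, 0], [0, 0, 0]], "fingers": [1, 1, 1]}}

```text
time: 3.75
position: [0.5175, 0.1124, 0.0611]
tool_rot: [0.334, 3.123, 0.002]
ft_force: [0.8, 4.1, -2.4]
grip_width: 0.157
grip_force: 30.0
```

```bash
python3 d.py "[.5155,.1118,.058]"
```

```text
t 3.75 pos [0.5175 0.1124 0.0611] f [ 0.81  4.11 -2.36] w 13.6 30.001880996860564
tool delta [ 0.0018 -0.001   0.0031] axes [[-0.977, 0.212, -0.0], [0.212, 0.977, 0.001], [0.001, 0.001, -1.0]]
twist [0.0015 0.0005 0.0034] q [-0.75  0.23  0.54  1.95 -0.14  1.    1.21]
```

Emit:
{"fn": "apply_moves", "kwargs": {"dp": [[0, -0.006, 0], [0, -0.006, 0], [0, -0.006, 0], [0, -0.006, 0], [0, -0.006, 0], [0, -0.003, 0], [0, 0, 0], [0, 0, 0]], "twist": [[0, 0, 0], [0, 0, 0], [0, 0, 0], [0, 0, 0], [0, 0, 0], [0, 0, 0], [0, 0, 0], [0, 0, 0]], "fingers": [1, 1, 1, 1, 1, 1, 1, 1]}}

```text
time: 4.55
position: [0.5098, 0.0783, 0.0611]
tool_rot: [-0.336, -3.123, 0.001]
ft_force: [-1.4, 1.7, 1.2]
grip_width: 0.157
grip_force: 30.0
```

```bash
python3 d.py "[.5175,.1124,.0611]"
```

```text
t 4.55 pos [0.5098 0.0783 0.0611] f [-1.35  1.65  1.16] w 13.6 29.997367300093174
tool delta [-0.0002  0.035  -0.0001] axes [[-0.977, 0.212, 0.001], [0.212, 0.977, -0.001], [-0.001, -0.001, -1.0]]
twist [-0.0009 -0.0008  0.0024] q [-0.72  0.2   0.57  1.98 -0.13  1.    1.26]
```

Emit:
{"fn": "apply_moves", "kwargs": {"dp": [[0, 0, 0], [0, 0, 0], [0, 0, 0], [0, 0, -0.01], [0, 0, -0.03], [0, 0, -0.04], [0, 0, -0.03], [0, 0.03, 0], [0, 0.04, 0], [0, 0.04, 0]], "twist": [[0, 0, 0], [0, 0, 0], [0, 0, 0], [0, 0, 0], [0, 0, 0], [0, 0, 0], [0, 0, 0], [0, 0, 0], [0, 0, 0], [0, 0, 0]], "fingers": [0.6, 0.5, 0.4, 0.3, 0.2, 0.2, 0, 0, 0, 0]}}

```text
time: 5.55
position: [0.5343, 0.1872, 0.1726]
tool_rot: [0.338, 3.122, 0.002]
ft_force: [1.3, -0.4, -0.6]
grip_width: 0.96
grip_force: 0.0
```

Emit:
{"fn": "apply_moves", "kwargs": {"dp": [[0, 0.04, 0], [0.02, 0.04, 0], [0, 0, 0]], "twist": [[0, 0, 0], [0, 0, 0], [0, 0, 0]], "fingers": [0, 0, 0]}}

```text
time: 5.85
position: [0.5282, 0.2773, 0.1711]
tool_rot: [-0.318, -3.124, -0.005]
ft_force: [0.2, 0.5, 0.5]
grip_width: 0.998
grip_force: 0.0
```

```bash
python3 d.py "[.4975,.2677,.044]"; python3 - <<'E'
from bench import get_image
from h import *
cv2.imwrite("pics/t3.png",get_image("top")[:,:,::-1]);cv2.imwrite("pics/s3.png",get_image("side")[:,:,::-1])
crop("pics/t3.png",265,175,45,45,8,"pics/t3c.png");crop("pics/s3.png",255,140,55,70,8,"pics/s3c.png")
a,b=cv2.imread("pics/t3c.png"),cv2.imread("pics/s3c.png"); c=np.zeros((560,360,3),np.uint8);c[:360]=a
cv2.imwrite("pics/c3.png",np.hstack([c,b]))
E
```

```text
t 5.85 pos [0.5282 0.2773 0.1711] f [0.22 0.48 0.53] w 86.9 0.0
tool delta [ 0.0278 -0.0159  0.1271] axes [[-0.979, 0.202, 0.002], [0.202, 0.979, 0.003], [-0.001, 0.003, -1.0]]
twist [ 0.0027 -0.002   0.0133] q [-0.91  0.25  0.46  1.67 -0.12  1.24  0.94]
```

View pics/c3.png

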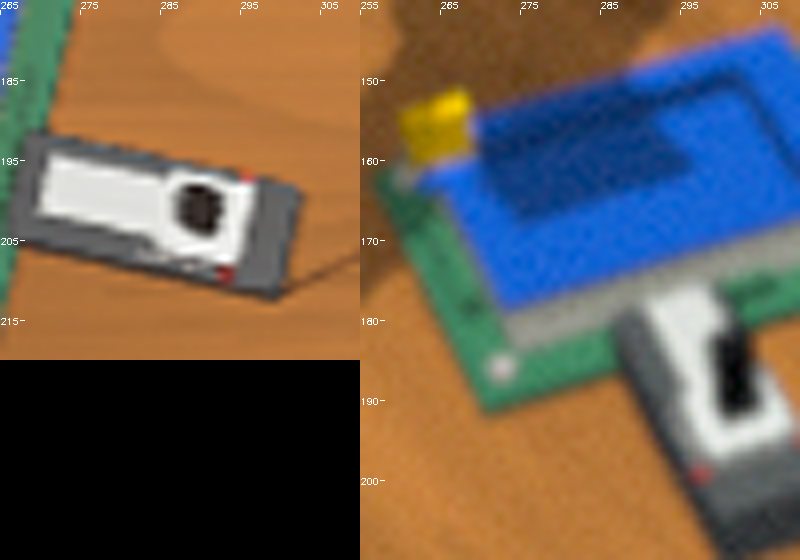

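The carriage's outer edge runs from about (296.7, 197.5) to (295, 208.5) in the top view, nearly covering the red line; its ends show at (296, 197) and (293, 209). The finger is clear of the cover. I'll put numbers on the travel.

```bash
python3 - <<'E'
from h import *
p=np.array([.5633,.218]);y=np.array([.215,.977])
for n,a,z in (("edge0",(284.65,200.9),.047),("edge",(295.9,203),.047),("red0",(294.6,203.5),.035),("knob0",(278.8,198.8),.085),("knob",(289.9,201.1),.085)):
    for dz in(0,-.005): print(n,dz,((atz("top",a,z+dz)[:2]-p)@y).round(4))
E
```

```text
edge0 0 -0.1293
edge0 -0.005 -0.1288
edge 0 -0.1663
edge -0.005 -0.166
red0 0 -0.1617
red0 -0.005 -0.1613
knob0 0 -0.1135
knob0 -0.005 -0.1129
knob 0 -0.1493
knob -0.005 -0.1489
```

Travel comes out at 42–44 mm, within 34–46, and the return spring can't beat the brake. On to the tab.

Emit:
{"fn": "apply_moves", "kwargs": {"dp": [[0.014, -0.008, 0], [0.014, -0.008, 0], [0, 0, 0.03], [0, 0, 0.03], [0, 0, 0], [0, 0, 0]], "twist": [[0, 0, 0.008], [0, 0, 0.005], [0, 0, 0], [0, 0, 0], [0, 0, 0], [0, 0, 0]], "fingers": [0, 0, 0.3, 0.5, 0.5, 0.5]}}

```text
time: 6.55
position: [0.5007, 0.2579, 0.1117]
tool_rot: [0.359, 3.121, -0.001]
ft_force: [-0.7, 0.5, 0.3]
grip_width: 0.72
grip_force: 0.0
```

```bash
python3 d.py "[.4975,.2677,.045]"
```

```text
t 6.55 pos [0.5007 0.2579 0.1117] f [-0.73  0.55  0.27] w 62.7 0.0
tool delta [0.0054 0.0089 0.0667] axes [[-0.974, 0.227, -0.0], [0.227, 0.974, -0.001], [0.0, -0.001, -1.0]]
twist [-0.0006  0.0002 -0.0123] q [-0.93  0.23  0.46  1.82 -0.11  1.12  0.91]
```

Emit:
{"fn": "apply_moves", "kwargs": {"dp": [[0.005, 0.009, 0], [0, 0, 0.02], [0, 0, 0], [0, 0, 0], [0, 0, 0]], "twist": [[0, 0, -0.012], [0, 0, 0], [0, 0, 0], [0, 0, 0], [0, 0, 0]], "fingers": [0.5, 0.5, 0.5, 0.5, 0.5]}}

```text
time: 7.05
position: [0.4982, 0.2696, 0.0924]
tool_rot: [0.337, 3.122, 0.002]
ft_force: [-0.2, 0.6, -0.2]
grip_width: 0.506
grip_force: 0.0
```

```bash
python3 d.py "[.4975,.2677,.045]"
```

```text
t 7.05 pos [0.4982 0.2696 0.0924] f [-0.16  0.63 -0.17] w 44.0 0.0
tool delta [ 0.0003 -0.0021  0.0474] axes [[-0.977, 0.213, -0.001], [0.213, 0.977, 0.001], [0.002, 0.001, -1.0]]
twist [0.0015 0.0014 0.0017] q [-0.93  0.26  0.44  1.83 -0.12  1.08  0.92]
```

Emit:
{"fn": "apply_moves", "kwargs": {"dp": [[0, -0.0015, 0.02], [0, 0, 0.015], [0, 0, 0.012], [0, 0, 0], [0, 0, 0]], "twist": [[0, 0, 0], [0, 0, 0], [0, 0, 0], [0, 0, 0], [0, 0, 0]], "fingers": [0.5, 0.5, 0.6, 0.7, 0.7]}}

```text
time: 7.55
position: [0.4971, 0.2676, 0.044]
tool_rot: [-0.337, -3.123, 0.001]
ft_force: [1.0, 1.0, 0.6]
grip_width: 0.337
grip_force: 0.0
```

```bash
python3 d.py "[.4975,.2677,.045]"; python3 - <<'E'
from bench import get_image
from h import *
cv2.imwrite("pics/s4.png",get_image("side")[:,:,::-1])
crop("pics/s4.png",240,125,90,70,8,"pics/s4c.png")
E
```

```text
t 7.55 pos [0.4971 0.2676 0.044 ] f [1.03 1.02 0.62] w 29.4 0.0
tool delta [-0.0004  0.0001 -0.001 ] axes [[-0.977, 0.213, 0.0], [0.213, 0.977, -0.0], [-0.0, -0.0, -1.0]]
twist [-0.0004 -0.0001  0.0016] q [-0.92  0.31  0.43  1.87 -0.16  0.99  0.94]
```

View pics/s4c.png

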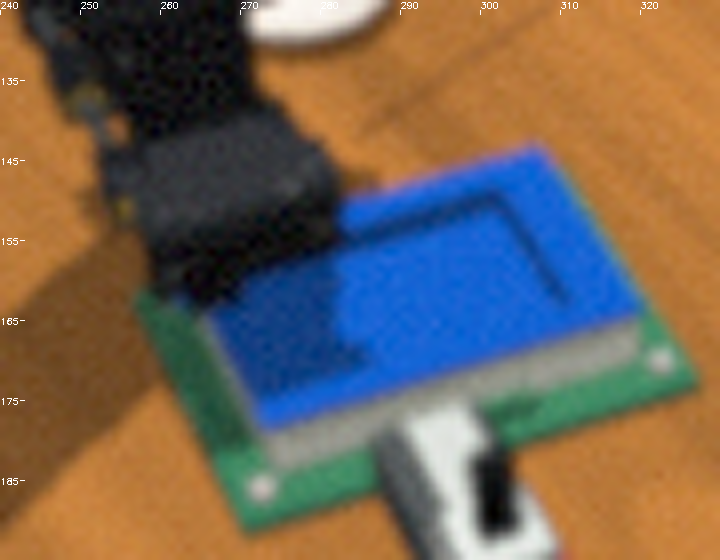

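The fingers stand about the tab at (263, 160), the cover is seated, and the retainer finger is clear of its rim at (296, 177). Closing now: about 8 mm expected.

Emit:
{"fn": "apply_moves", "kwargs": {"dp": [[0, 0, 0], [0, 0, 0], [0, 0, 0], [0, 0, 0], [0, 0, 0], [0, 0, 0]], "twist": [[0, 0, 0], [0, 0, 0], [0, 0, 0], [0, 0, 0], [0, 0, 0], [0, 0, 0]], "fingers": [0.8, 0.85, 1, 1, 1, 1], "newtons": 45}}

```text
time: 8.2
position: [0.4972, 0.2683, 0.0445]
tool_rot: [0.336, 3.123, 0.002]
ft_force: [0.1, 1.0, 3.2]
grip_width: 0.089
grip_force: 45.0
```

```bash
python3 d.py "[.4975,.2677,.045]"
```

```text
t 8.2 pos [0.4972 0.2683 0.0445] f [0.09 0.99 3.2 ] w 7.8 44.99969224445522
tool delta [-0.0004 -0.0005 -0.0005] axes [[-0.977, 0.213, -0.0], [0.213, 0.977, 0.001], [0.001, 0.001, -1.0]]
twist [0.0011 0.0004 0.0021] q [-0.92  0.31  0.43  1.87 -0.16  0.99  0.94]
```

Emit:
{"fn": "apply_moves", "kwargs": {"dp": [[-0.0004, 0, -0.0053], [-0.0004, 0, -0.0053], [-0.0004, 0, -0.0053], [-0.0004, 0, -0.0053], [-0.0004, 0, -0.0053], [0, 0, 0], [0, 0, 0]], "twist": [[0, 0.035, 0], [0, 0.035, 0], [0, 0.035, 0], [0, 0.035, 0], [0, 0.035, 0], [0, 0, 0], [0, 0, 0]], "fingers": [1, 1, 1, 1, 1, 1, 1]}}

```text
time: 8.9
position: [0.5015, 0.2667, 0.0701]
tool_rot: [-0.319, -2.952, -0.028]
ft_force: [1.7, 0.2, 0.7]
grip_width: 0.091
grip_force: 45.0
```

```bash
python3 d.py "[.4975,.2677,.045]"; python3 - <<'E'
from bench import get_image
from h import *
cv2.imwrite("pics/s5.png",get_image("side")[:,:,::-1])
crop("pics/s5.png",240,120,90,70,8,"pics/s5c.png")
E
```

```text
t 8.9 pos [0.5015 0.2667 0.0701] f [1.71 0.21 0.73] w 7.9 45.00266485204634
tool delta [-0.0003  0.0001  0.0255] axes [[-0.962, 0.21, 0.172], [0.213, 0.977, 0.0], [-0.168, 0.037, -0.985]]
twist [-0.     -0.173   0.0015] q [-0.81  0.39  0.42  1.73 -0.28  1.21  1.07]
```

View pics/s5c.png

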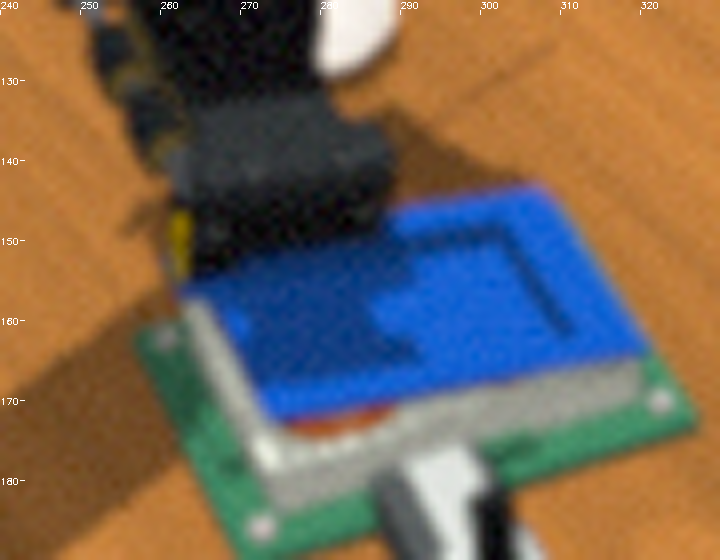

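The cover's near edge is up (corner at (273, 172), with an orange seal showing below it), the far edge rests at about (308–320, 143–164), and the tray is seated. Continuing the peel to about 24°.

Emit:
{"fn": "apply_moves", "kwargs": {"dp": [[-0.0004, 0, -0.0054], [-0.0004, 0, -0.0054], [-0.0004, 0, -0.0054], [-0.0004, 0, -0.0054], [-0.0004, 0, -0.0054], [-0.0004, 0, -0.0054], [-0.0004, 0, -0.0054], [0, 0, 0], [0, 0, 0]], "twist": [[0, 0.035, 0], [0, 0.035, 0], [0, 0.035, 0], [0, 0.035, 0], [0, 0.035, 0], [0, 0.035, 0], [0, 0.035, 0], [0, 0, 0], [0, 0, 0]], "fingers": [1, 1, 1, 1, 1, 1, 1, 1, 1]}}

```text
time: 9.85
position: [0.5136, 0.2635, 0.1052]
tool_rot: [-0.293, -2.709, -0.061]
ft_force: [0.9, -1.0, 0.3]
grip_width: 0.088
grip_force: 45.0
```

```bash
python3 d.py "[.5,.27,.2]"
```

```text
t 9.85 pos [0.5136 0.2635 0.1052] f [ 0.94 -0.97  0.34] w 7.7 45.000668711836624
tool delta [ 0.052   0.0033 -0.0807] axes [[-0.892, 0.196, 0.407], [0.214, 0.977, -0.001], [-0.397, 0.086, -0.914]]
twist [-0.0013 -0.4186  0.0011] q [-0.67  0.55  0.4   1.49 -0.4   1.53  1.17]
```

Emit:
{"fn": "apply_moves", "kwargs": {"dp": [[0.0041, 0, -0.0091], [0.0041, 0, -0.0091], [0.0081, 0, -0.0183], [0.0122, 0, -0.0274], [0.0122, 0, -0.0274], [0.0122, 0, -0.0274], [0, 0, 0], [0, 0, 0]], "twist": [[0, 0, 0], [0, 0, 0], [0, 0, 0], [0, 0, 0], [0, 0, 0], [0, 0, 0], [0, 0, 0], [0, 0, 0]], "fingers": [1, 1, 1, 1, 1, 1, 1, 1]}}

```text
time: 10.65
position: [0.5137, 0.2643, 0.237]
tool_rot: [-0.291, -2.71, -0.064]
ft_force: [0.0, 1.0, -2.1]
grip_width: 0.092
grip_force: 45.0
```

```bash
python3 d.py "[.5343,-.1417,.2]"; python3 - <<'E'
from bench import get_image
from h import *
cv2.imwrite("pics/s6.png",get_image("side")[:,:,::-1])
crop("pics/s6.png",240,90,100,100,6,"pics/s6c.png")
E
```

```text
t 10.65 pos [0.5137 0.2643 0.237 ] f [ 0.04  1.04 -2.09] w 8.0 45.00084620900452
tool delta [-0.1121 -0.3923 -0.01  ] axes [[-0.893, 0.194, 0.406], [0.213, 0.977, 0.002], [-0.397, 0.088, -0.914]]
twist [ 0.0011 -0.4182  0.0024] q [-0.67  0.45  0.42  1.35 -0.37  1.75  1.1 ]
```

View pics/s6c.png

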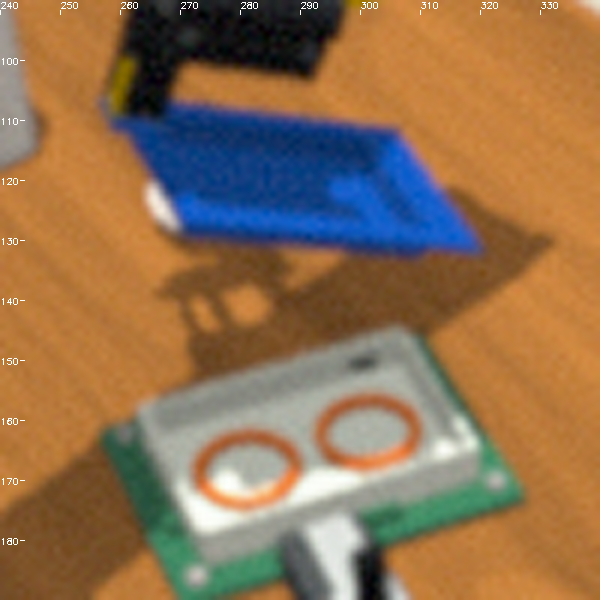

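The cover came away alone; the tray with both seals sits flat in the nest. Levelling, then carrying.

Emit:
{"fn": "apply_moves", "kwargs": {"dp": [[0, 0, 0], [0, 0, 0], [0, 0, 0], [0, 0, 0], [0, 0, 0], [0, 0, 0], [0, 0, 0], [-0.0053, -0.0196, 0], [-0.0053, -0.0196, 0], [-0.0053, -0.0196, 0]], "twist": [[0, -0.07, 0], [0, -0.07, 0], [0, -0.07, 0], [0, -0.07, 0], [0, -0.07, 0], [0, -0.068, 0], [0, 0, 0], [0, 0, 0], [0, 0, 0], [0, 0, 0]], "fingers": [1, 1, 1, 1, 1, 1, 1, 1, 1, 1]}}

```text
time: 11.7
position: [0.5173, 0.1997, 0.2352]
tool_rot: [-0.341, -3.12, 0.002]
ft_force: [0.4, 0.4, -1.3]
grip_width: 0.089
grip_force: 45.0
```

Emit:
{"fn": "apply_moves", "kwargs": {"dp": [[-0.0053, -0.0196, 0], [-0.0053, -0.0196, 0], [-0.0053, -0.0196, 0], [-0.0053, -0.0196, 0], [-0.0053, -0.0196, 0], [-0.0053, -0.0196, 0], [-0.0053, -0.0196, 0], [-0.0053, -0.0196, 0], [-0.0053, -0.0196, 0], [-0.0053, -0.0196, 0]], "twist": [[0, 0, 0], [0, 0, 0], [0, 0, 0], [0, 0, 0], [0, 0, 0], [0, 0, 0], [0, 0, 0], [0, 0, 0], [0, 0, 0], [0, 0, 0]], "fingers": [1, 1, 1, 1, 1, 1, 1, 1, 1, 1]}}

```text
time: 12.7
position: [0.5263, -0.0032, 0.2355]
tool_rot: [-0.342, -3.12, -0.0]
ft_force: [0.1, -0.4, -1.6]
grip_width: 0.09
grip_force: 45.0
```

Emit:
{"fn": "apply_moves", "kwargs": {"dp": [[-0.0053, -0.0196, 0], [-0.0053, -0.0196, 0], [-0.0053, -0.0196, 0], [-0.0053, -0.0196, 0], [-0.0053, -0.0196, 0], [-0.0053, -0.0196, 0], [-0.0053, -0.0196, 0], [0, 0, 0], [0, 0, 0]], "twist": [[0, 0, 0], [0, 0, 0], [0, 0, 0], [0, 0, 0], [0, 0, 0], [0, 0, 0], [0, 0, 0], [0, 0, 0], [0, 0, 0]], "fingers": [1, 1, 1, 1, 1, 1, 1, 1, 1]}}

```text
time: 13.6
position: [0.5329, -0.1432, 0.2354]
tool_rot: [-0.342, -3.12, -0.001]
ft_force: [1.3, 1.0, -1.5]
grip_width: 0.085
grip_force: 45.0
```

```bash
python3 d.py "[.5343,-.1417,.1405]"
```

```text
t 13.6 pos [ 0.5329 -0.1432  0.2354] f [ 1.28  0.98 -1.53] w 7.4 45.001422045752406
tool delta [-0.0013  0.0017  0.0949] axes [[-0.976, 0.217, 0.003], [0.217, 0.976, 0.0], [-0.003, 0.001, -1.0]]
twist [ 0.0004 -0.0027 -0.0019] q [-0.47  0.12  0.75  1.7  -0.08  1.36  1.65]
```

Emit:
{"fn": "apply_moves", "kwargs": {"dp": [[0, 0, 0.016], [0, 0, 0.016], [0, 0, 0.016], [0, 0, 0.016], [0, 0, 0.016], [0, 0, 0.014], [0, 0, 0], [0, 0, 0], [0, 0, 0], [0, 0, 0]], "twist": [[0, 0, 0], [0, 0, 0], [0, 0, 0], [0, 0, 0], [0, 0, 0], [0, 0, 0], [0, 0, 0], [0, 0, 0], [0, 0, 0], [0, 0, 0]], "fingers": [1, 1, 1, 1, 1, 1, 1, 1, 1, 1]}}

```text
time: 14.6
position: [0.5342, -0.1416, 0.1424]
tool_rot: [-0.337, -3.123, -0.001]
ft_force: [-0.4, 1.2, -1.3]
grip_width: 0.092
grip_force: 45.0
```

```bash
python3 d.py "[.5343,-.1417,.1405]"; python3 - <<'E'
from bench import get_image
from h import *
for n in("side","top"): cv2.imwrite(f"pics/{n}7.png",get_image(n)[:,:,::-1])
crop("pics/side7.png",270,130,190,150,4,"pics/a.png");crop("pics/top7.png",215,130,190,100,4,"pics/b.png")
im=np.vstack([cv2.imread("pics/a.png")[:600],cv2.imread("pics/b.png")]);cv2.imwrite("pics/c7.png",cv2.resize(im,None,fx=.6,fy=.6,interpolation=cv2.INTER_AREA))
# expected cover corners (rim top) and pad corners
p=np.array([.5343,-.1417,.1355])
c,s=np.cos(-.2165),np.sin(-.2165)
for n in("side","top"):
    print(n,[proj(n,[.600+c*x-s*y,-.192+s*x+c*y,.135])[0].round(0).tolist() for x,y in((-.08,.055),(.08,.055),(.08,-.055),(-.08,-.055))], 'pad',proj(n,[[.600,-.192,.012]])[0].round(0))
E
```

```text
t 14.6 pos [ 0.5342 -0.1416  0.1424] f [-0.36  1.15 -1.28] w 8.0 45.001103561371565
tool delta [-0.0002 -0.0001  0.0019] axes [[-0.977, 0.213, 0.0], [0.213, 0.977, 0.0], [-0.0, 0.001, -1.0]]
twist [ 0.0004 -0.0004  0.0018] q [-0.45  0.2   0.74  1.82 -0.15  1.17  1.7 ]
side [[351.0, 208.0], [405.0, 189.0], [429.0, 218.0], [372.0, 241.0]] pad [384. 242.]
top [[354.0, 190.0], [364.0, 140.0], [399.0, 147.0], [389.0, 197.0]] pad [372. 176.]
```

View pics/c7.png

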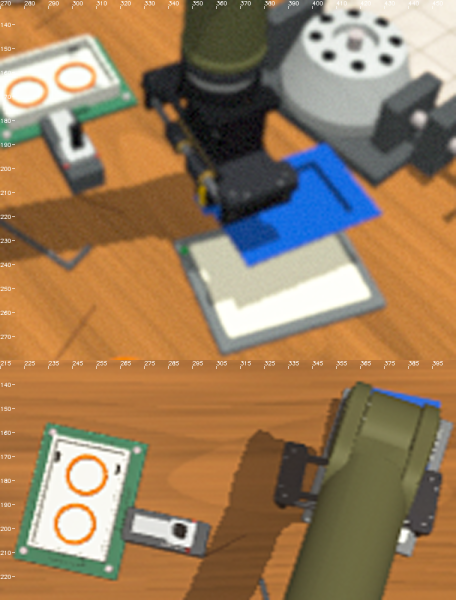

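The held cover's corners at (404, 190), (429, 218) and (374, 241) match, within about 2 px, a level cover centred over the pad. The tray is seated and the slide still out, so I'm handing in.

```bash
python3 -c "
from bench import ctrl
print(ctrl.close_job())"
```

```text
the job is handed in; nothing more can be done
None
```

I've handed in the job; no verdict came back. In the last pictures the retainer was about 42–44 mm out (window 34–46) and the seal tray still seated. The cover was held level over the light pad, within about 1 cm of centre and about 12 cm up, at 14.6 s.

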